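# Stop-button check on a bench shaker

### The job

Do the daily stop check on the bench shaker: press its mushroom stop button in until it latches and take the finger off it, then push one of its two wings round clockwise (seen from above) until the button springs back out, and last press the round start key fully in and let it go so that the shaker may run again. Use only the fingertips or the outside of the fingers: pinch and lift nothing, do not press the start key while the stop button is still in, and leave the speed knob and the things on and beside the shaker as they stand.

Things in the scene. Friction and masses are not known exactly. Their poses are not given: they have to be found in the camera images.
- shaker: fixed bench shaker; origin on the worktop under the middle of its level control deck, x to its back, y to its left seen from the front. Deck 62 mm above the worktop, x -58 to 62, y -126 to 126 mm; behind it a platform (x 66 to 244 mm, rim 87 mm high). On the deck, left to right: stop button (axis x 0, y 75 mm), speed knob (x -4, y -22; 35 mm wide, 18 high), start key (x -4, y -92)
- stop_top (a point): top centre of the black mushroom stop button, 34 mm above the deck when out, 28.5 when latched. A dome 45 mm across with a bar through it that forms two wings, one at each side: 72 mm end to end, 12 thick, 11 high, upper face 7 mm below the dome's top; it turns about the vertical axis here. The frame's y runs along the bar, to the shaker's left at rest. Under it a collar 54 mm wide, 6 high
- stop_wing (a point): a point in the middle of the left wing's height and thickness, 30 mm from the button's axis, 12.5 mm below stop_top; the wings stick out 13 mm beyond the dome and move with the head
- stop_stem (a joint): how far the stop button is pressed in, m: 0 out, end stop at 0.0085. Its spring pushes back with 2.5 N at 0 to 7 N at the end, 2 to 4 N more on the way until the pawl snaps over at about 0.0055; it then stays latched, resting at about 0.0055, until the twist frees it
- stop_head (a joint): how far the head is twisted clockwise seen from above, in rad: 0 at rest, stop at 0.85. A spring turns it back to 0 (0.024 Nm at 0, 0.06 Nm at 0.6); the latch lets go between 0.38 and 0.6 and the button then springs out by itself
- start_key_top (a point): the middle of the flat top of the round start key, 22 mm across, 21 mm above the deck when out, in a round aluminium bezel 38 mm across and 12 mm high; it moves with the key
- start_key (a joint): how far the start key is pressed, in m: 0 out, 0.005 fully in (5 N); it springs back
- speed_mark (a point): outer end of the white line on top of the speed knob, 13 mm from its axis and 18 mm above the deck; it shows the set speed and must stay where it is
- petri: loose round dish, 61 mm across, 16 mm high, on the shaker's platform; origin under its centre
- staining_tray: loose open tray, 102 x 75 mm, 24 mm high, on the platform; origin under its centre
- tin: loose white round tin, 62 mm across, 32 mm high, standing on the worktop to the left of the shaker; origin under its centre
- bottle_amber: loose amber bottle with a black cap, 66 mm across, 127 mm high, on the worktop to the right of the shaker; origin under its centre

How it is judged:
On the way, in this order (a step that is already met when the one before it is completed fails the run):
1. the stop button is in and stays latched with nothing touching it (value of joint stop_stem above 0.0045 m and contact force between each of the fingers, the arm and shaker below 0.1 N), for 0.2 s.
2. the stop button has sprung back out (value of joint stop_stem below 0.0015 m), for 0.2 s.
3. the start key is pressed in (value of joint start_key above 0.0037 m and value of joint stop_stem below 0.0015 m), for 0.05 s.
At the end, for the whole second after the job is handed in: The stop button is out (within 1.5 mm) with its head turned back to rest (within 0.1 rad), the start key is out (within 1 mm), the speed mark is within 4 mm of where it was, the dish and tray are within 12 mm and the tin and bottle within 15 mm of where they stood (value of joint stop_stem below 0.0015 m and value of joint stop_head below 0.1 rad and value of joint start_key below 0.001 m and distance of speed_mark from where it was at the start of the episode below 0.004 m and distance of each of petri, staining_tray from where it was at the start of the episode below 0.012 m and distance of each of tin, bottle_amber from where it was at the start of the episode below 0.015 m); the robot touches nothing.
It fails at once if the start key is pressed while the stop button is in (value of joint start_key above 0.003 m and value of joint stop_stem above 0.004 m).
It fails at once if the speed knob is turned (distance of speed_mark from where it was at the start of the episode above 0.005 m).
It fails at once if the dish or tray on the platform is lifted, pushed or tipped (distance of any of petri, staining_tray from where it was at the start of the episode above 0.015 m or angle between any of petri, staining_tray's own z axis and vertical above 0.3 rad).
It fails at once if the tin or bottle beside the shaker is lifted, pushed or tipped (distance of any of tin, bottle_amber from where it was at the start of the episode above 0.02 m or angle between any of tin, bottle_amber's own z axis and vertical above 0.3 rad).
It also fails if it takes over 48 s, if anything falls off the work surface, if the arm or the gripper's body presses on something with over 40 N, if the wrist force passes 120 N, or if a joint passes its speed limit or range.

### The arm

A 6-joint arm with a two-finger parallel gripper is mounted at the origin on a cart in front of the work surface, level with it; the furniture and walls round the work are solid. World frame = base frame: x ahead of the robot, y to its left, z up, the work surface at z = 0. Lengths are in m, angles in rad, forces in N, time in s.
With the tool pointing down it reaches from about 0.4 to 0.825 m from the base axis. Payload 7 kg.
Tool frame: the origin (TCP) lies midway between the tips of the shut fingers; the grasp point (between the pads) lies 19 mm behind it; z points along the fingers, x is the direction in which the jaws open and shut, and the axes are right-handed (so a half turn about z gives the same grasp; the last joint's range is limited). The gripper opens to 88 mm and grips with 3 to 60 N. Pads are 19 mm wide; open, the fingers measure 130 mm over their backs; the gripper's body (78 mm by 193 mm) begins 47 mm behind the grasp point.
Start: joints at [1.457, 0.359, 0.012, 0, -1.224, -0.288], TCP at [0.264, 0.621, 0.227] pointing down, gripper open.
Joint ranges: [-3.07, 3.07], [-1.43, 2.12], [-1.02, 1.25], [-3.03, 1.67], [-3.05, -0], [-3.03, 3.03]. Speed limits (rad/s): [2.39, 2.39, 3.01, 3.14, 3.14, 3.14].

### API

Orientations are given as [roll, pitch, yaw] about the fixed x, y, z axes, in that order (R = Rz(yaw) Ry(pitch) Rx(roll)).
In Python, from station import arm, grab_frame, camera_params gives the robot as it stands.
- The arm moves only by the shell command python3 -m handwheel 'ROWS' [FORCE]. ROWS is JSON, a list that holds one entry, the list of rows, each a list of 5 numbers: the finger opening in m, from 0 to 0.0876, then the shift along the tool's x, y, z in m, then the turn about the tool's z in degrees. A call has 1 to 20 rows; each row is the pose to reach, as a shift and turn from the pose measured when the call began, along the tool's axes at that moment; what a row does not reach only later rows make up. A row lasts 1/12 s, in which the tool goes at most 41.7 mm and 7.16 degrees, less where a joint would pass 70% of its speed; a pose out of reach is approached as far as the arm can. A call with a gripper value outside its range is refused whole. The fingers move at their own pace and stop on an object; FORCE is the grip in N (left out, the last holds). Time passes only in rows, so rows that repeat a pose let the fingers close. It gives the time, the measured TCP pose, the force and the opening at its end, in the units of the state.
- arm.get_state(): the state, without advancing time (a new reading comes with each control period).
- grab_frame(name): name is "side" or "top" or "wrist"; returns the picture (420x560x3 uint8, blue, green, red); there is no depth.
- camera_params(name): a dict with "intrinsics" (3x3 intrinsics, pixels), "R" (3x3) and "t" (3): a world point X has camera coordinates R X + t; the wrist camera has in their place "tool_from_camera" (4x4, takes a point from camera to tool coordinates, whose origin is the TCP and whose axes are the tool frame's). Camera axes: x right, y down, z forward; pixel columns grow to the right and rows downward; lengths in m; the calibration is good to about 2 mm. A picture is of the moment at which its call begins: read the wrist's pose just before it. camera_params takes no time and is no camera call.
- arm.job_done(): hands the job in, once; it reports no verdict.
The state is a dict: "t": time; "q": joint angles; "qd": joint speeds; "joint_efforts": joint torques, N m; "eef_pos": TCP position; "ee_rot": TCP orientation; "force": force on the tool from outside, world axes, zero at the start; "moment": the same for the moment, N m; "width": finger opening in m.
Only numpy, scipy, OpenCV 4.12 (cv2) and the standard library are available. Lean on these libraries where they do the work, as an engineer would, in place of code of your own. Each camera call takes 0.05 s, during which the arm holds its last target.

## Working session

There is one attempt and no reset: what is moved stays moved. The work goes in short steps, Python scripts to look and compute and a shell command to move; the robot and the scene stay as the last step left them, time stands still between calls to the robot, and variables do not carry over. Pictures are saved under pics/ and viewed, and the job is handed in when it is done.

```bash
ls; mkdir -p pics; python3 - <<'E'
from station import arm, grab_frame, camera_params
import cv2
print(arm.get_state())
for n in ["side","top","wrist"]:
    cv2.imwrite(f"pics/a_{n}.png",grab_frame(n)); print(n,camera_params(n))
E
```

```text
pics
{'t': 0.0, 'q': array([ 1.45709460e+00,  3.59389763e-01,  1.10453784e-02, -3.54572271e-04,
       -1.22410925e+00, -2.88083320e-01]), 'qd': array([-9.17909510e-04, -1.06042954e-04,  1.75560382e-04,  3.55996047e-04,
       -1.30882752e-06, -9.88046903e-04]), 'joint_efforts': array([ 1.37873467e-04, -5.82716703e+01,  2.93067563e+01,  6.99720472e+00,
        7.19439398e-03, -1.55749526e-04]), 'eef_pos': array([0.26380777, 0.62076814, 0.22561417]), 'ee_rot': array([-3.14144132e+00, -1.68371854e-03, -1.97270225e+00]), 'force': array([ 0.0358521 , -0.39528029,  0.13896646]), 'moment': array([ 0.04389115, -0.02407462,  0.03172132]), 'width': 0.08773896380983745}
side {'intrinsics': array([[390.05081633,   0.        , 276.45587692],
       [  0.        , 390.05081633, 205.07085445],
       [  0.        ,   0.        ,   1.        ]]), 'R': array([[ 0.92054571, -0.39034623,  0.01501368],
       [-0.16015107, -0.41217872, -0.89691713],
       [ 0.35629654,  0.82324876, -0.44194372]]), 't': array([-0.51486453,  0.17319136,  0.65448795])}
top {'intrinsics': array([[405.07871074,   0.       
[... 160 characters left out ...]
 -0.0295448 ],
       [-0.99378477,  0.026743  , -0.10805853],
       [ 0.10877117,  0.02680252, -0.99370542]]), 't': array([0.0545674 , 0.59198572, 0.88199833])}
wrist {'intrinsics': array([[330.91803076,   0.        , 277.40502107],
       [  0.        , 330.91803076, 206.54782104],
       [  0.        ,   0.        ,   1.        ]]), 'tool_from_camera': array([[ 9.99999685e-01,  7.93844077e-04, -1.48205860e-07,
        -2.27524996e-04],
       [-7.66140474e-04,  9.65150512e-01,  2.61694293e-01,
        -6.96481554e-02],
       [ 2.07887505e-04, -2.61694210e-01,  9.65150816e-01,
        -1.57262220e-01],
       [ 0.00000000e+00,  0.00000000e+00,  0.00000000e+00,
         1.00000000e+00]])}
```

View pics/a_side.png

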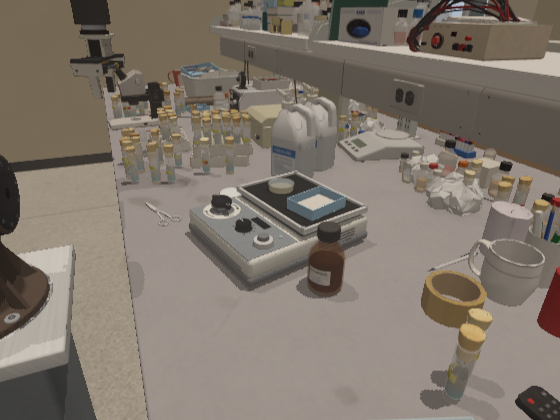

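View pics/a_top.png

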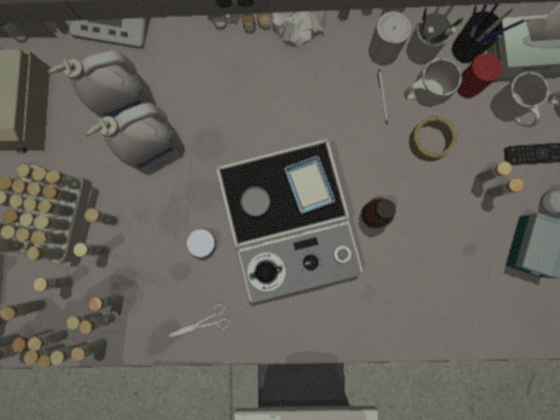

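View pics/a_wrist.png

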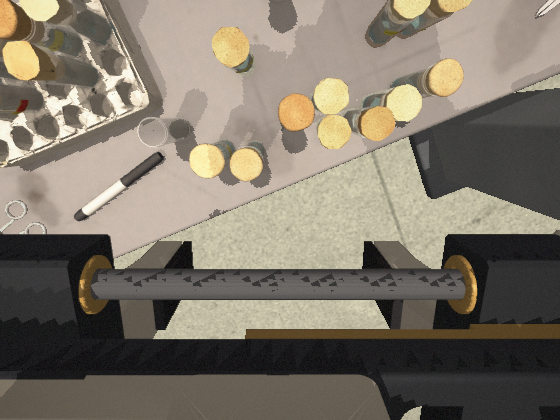

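```bash
python3 - <<'E'
import cv2
a=cv2.imread("pics/a_top.png")[215:310,225:370]; cv2.imwrite("pics/b_top.png",cv2.resize(a,None,fx=5.5,fy=5.5,interpolation=cv2.INTER_CUBIC))
a=cv2.imread("pics/a_side.png")[180:280,180:320]; cv2.imwrite("pics/b_side.png",cv2.resize(a,None,fx=5.5,fy=5.5,interpolation=cv2.INTER_CUBIC))
E
```

```text
(no output)
```

View pics/b_top.png

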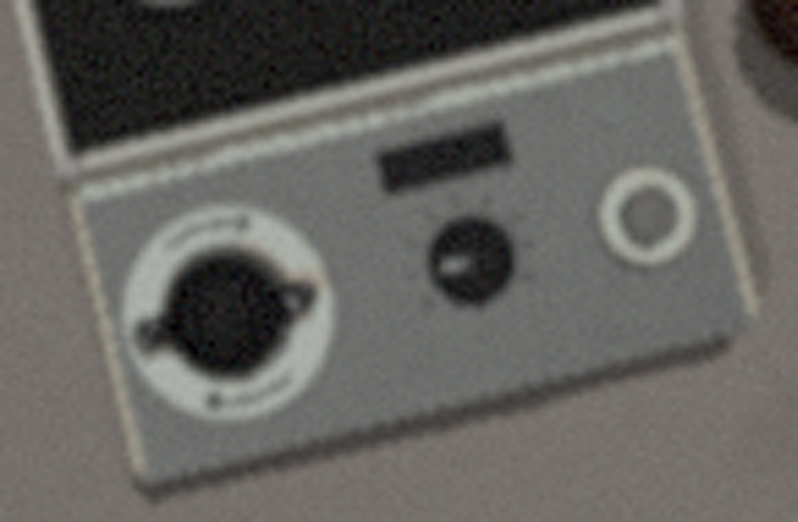

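View pics/b_side.png

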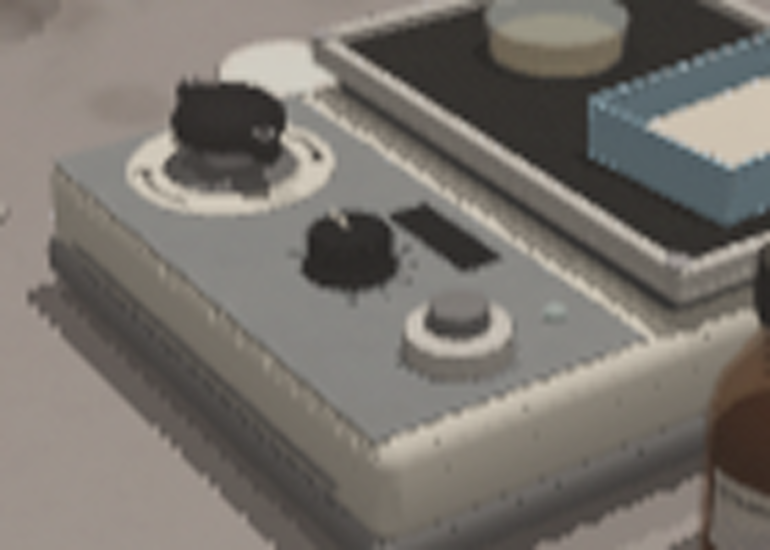

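```bash
cat > h.py <<'E'
import numpy as np
from station import camera_params
from scipy.optimize import least_squares
def proj(n,X,pose=None):
    c=camera_params(n); p=np.asarray(X)@c["R"].T+c["t"]; p=p@c["intrinsics"].T; return p[...,:2]/p[...,2:]
def sh(p,X):
    c,s=np.cos(p[3]),np.sin(p[3]); X=np.asarray(X,float)
    return np.stack([p[0]+c*X[:,0]-s*X[:,1],p[1]+s*X[:,0]+c*X[:,1],p[2]+X[:,2]],1)
E
python3 - <<'E'
from h import *
f=lambda u,v,x0,y0:((u+.5)/5.5-.5+x0,(v+.5)/5.5-.5+y0)
T=lambda u,v:f(u,v,225,215); S=lambda u,v:f(u,v,180,180)
key=[-.004,-.092,.083]; bez=[-.004,-.092,.074];knob=[-.004,-.022,.08];dome=[0,.075,.092];ring=[0,.075,.062]
tp=[key,knob,dome,ring]; tuv=[T(648,214),T(471,260),T(224,313),T(229,313)]
sp=[key,bez,knob,ring]; suv=[S(459,303),S(459,330),S(348,226),S(231,160)]
def r(p): return np.r_[(proj("top",sh(p,tp))-tuv).ravel(),(proj("side",sh(p,sp))-suv).ravel()]
s=least_squares(r,[.5,.05,0,.2]);print(s.x,np.round(s.fun.reshape(-1,2),1))
p=s.x
for n,a,b in [("key",T(648,214),S(459,303)),("knob",T(471,260),S(348,226)),("ring",T(229,313),S(231,160))]:
    q=least_squares(lambda X:np.r_[proj("top",X)-a,proj("side",X)-b],[.5,0,.05]);print(n,q.x,np.abs(q.fun).max())
pts=dict(stop=[0,.075,.096],wl=[0,.105,.0835],wr=[0,-.105+.15,.0835],key=key)
for k,v in pts.items(): print(k,sh(p,[v])[0])
E
```

```text
[0.47737755 0.00226999 0.00209473 0.22254971] [[ 0.4  0.5]
 [ 0.2  0.3]
 [-0.5  0.4]
 [-0.4 -0.2]
 [ 0.1 -0.3]
 [ 0.1 -1. ]
 [ 0.5  0.2]
 [ 0.4  1.3]]
key [ 0.49440085 -0.08741526  0.0839378 ] 0.2591826034656606
knob [ 0.47825723 -0.01946444  0.08218923] 0.3887929630820963
ring [0.46025457 0.07436215 0.06796778] 0.15047312114600686
stop [0.46082376 0.07542032 0.09809473]
wl [0.45420225 0.10468046 0.08559473]
wr [0.46744528 0.04616019 0.08559473]
key [ 0.49378218 -0.08834397  0.08509473]
```

```bash
cat >> h.py <<'E'
from station import arm
from scipy.spatial.transform import Rotation as Ro
def shift(target,yaw=None):
    s=arm.get_state(); R=Ro.from_euler("xyz",s["ee_rot"]).as_matrix()
    d=R.T@(np.asarray(target)-s["eef_pos"]); print("shift mm",np.round(d*1000,1))
    if yaw is not None: print("turn deg", -np.degrees((yaw-s["ee_rot"][2]+np.pi)%(2*np.pi)-np.pi))
E
python3 - <<'E'
from h import *
shift([.461,.075,.2],.2225-np.pi)
E
```

```text
shift mm [ 425.3 -395.    26.4]
turn deg 54.2251234548562
```

```bash
python3 -m handwheel '[[[0.08,0.015,-0.014,0,2],[0.05,0.045,-0.042,0,6],[0,0.073,-0.068,0.002,10],[0,0.101,-0.094,0.004,14],[0,0.129,-0.12,0.006,18],[0,0.157,-0.146,0.008,22],[0,0.185,-0.172,0.01,26],[0,0.213,-0.198,0.012,30],[0,0.241,-0.224,0.014,34],[0,0.269,-0.25,0.016,38],[0,0.297,-0.276,0.018,42],[0,0.325,-0.302,0.02,46],[0,0.353,-0.328,0.022,50],[0,0.38,-0.353,0.024,54],[0,0.405,-0.376,0.026,54.2],[0,0.42,-0.39,0.026,54.2],[0,0.425,-0.395,0.026,54.2],[0,0.425,-0.395,0.026,54.2],[0,0.425,-0.395,0.026,54.2]]]' 10
python3 - <<'E'
from h import *
from station import grab_frame
import cv2
s=arm.get_state();print(s)
for n in ["wrist","side"]: cv2.imwrite(f"pics/c_{n}.png",grab_frame(n))
E
```

```text
t: 1.73
eef_pos: [0.4611, 0.0752, 0.2003]
ee_rot: [-3.141, -0.001, -2.92]
force: [0.0, 0.4, 0.3]
width: 0.0006
{'t': 1.7333, 'q': array([ 5.85257669e-01,  3.18167293e-02, -4.67160859e-01,  7.39151605e-04,
       -1.07289573e+00, -3.63918494e-01]), 'qd': array([ 2.64433107e-02, -1.77858306e-03,  1.60132353e-03, -6.58425279e-06,
        5.95700833e-04, -5.60283045e-03]), 'joint_efforts': array([-8.99713486e-01, -2.99224252e+01,  2.73315078e+01,  6.57387391e+00,
       -1.74860732e-02,  1.12498028e-01]), 'eef_pos': array([0.46108329, 0.07517487, 0.20033371]), 'ee_rot': array([-3.14060275e+00, -7.75548438e-04, -2.91990051e+00]), 'force': array([0.02429728, 0.3645034 , 0.25562454]), 'moment': array([ 0.06829285, -0.01373781,  0.0011727 ]), 'width': 0.0006350855737615306}
```

View pics/c_wrist.png

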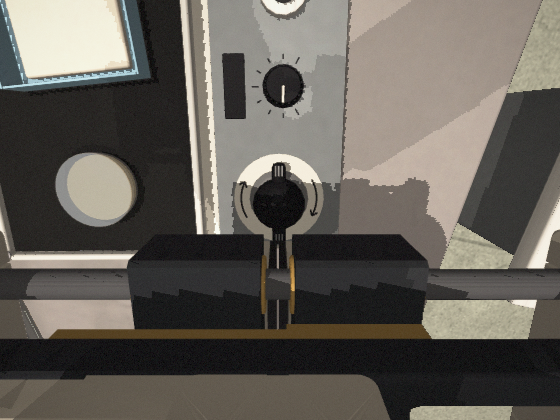

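View pics/c_side.png

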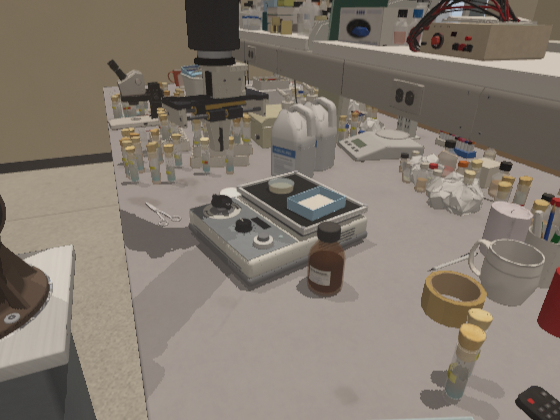

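```bash
python3 - <<'E'
import cv2
a=cv2.imread("pics/a_wrist.png")[225:345,60:260]; b=cv2.imread("pics/c_wrist.png")[150:340,210:350]
cv2.imwrite("pics/d1.png",cv2.resize(a,None,fx=4,fy=4,interpolation=cv2.INTER_CUBIC))
cv2.imwrite("pics/d2.png",cv2.resize(b,None,fx=3.1,fy=3.1,interpolation=cv2.INTER_CUBIC))
a=cv2.imread("pics/c_side.png")[60:230,150:290]
cv2.imwrite("pics/d3.png",cv2.resize(a,None,fx=3.5,fy=3.5,interpolation=cv2.INTER_CUBIC))
E
```

```text
(no output)
```

View pics/d1.png

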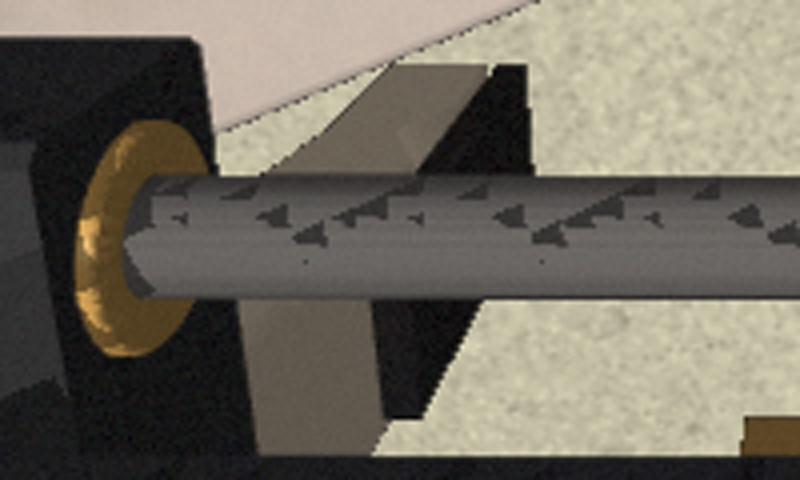

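View pics/d2.png

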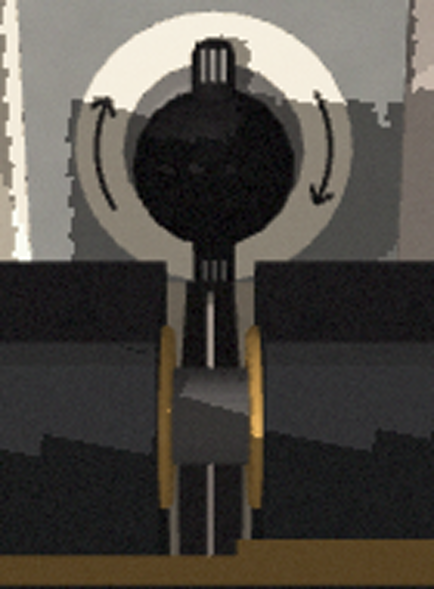

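View pics/d3.png

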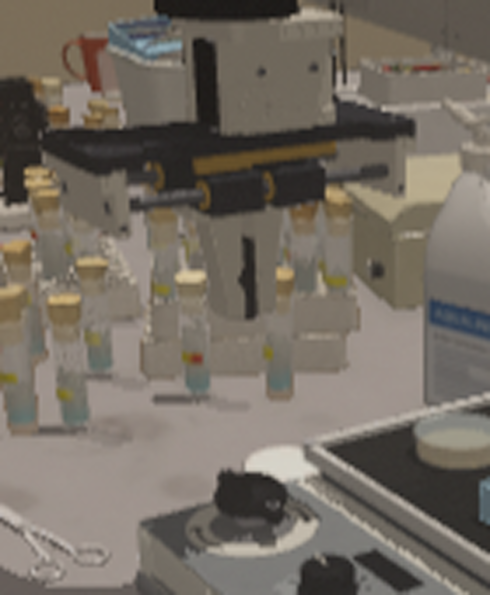

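```bash
cat >> h.py <<'E'
def wray(uv,z,s):
    c=camera_params("wrist"); T=c["tool_from_camera"]; R=Ro.from_euler("xyz",s["ee_rot"]).as_matrix()
    d=np.linalg.inv(c["intrinsics"])@[uv[0],uv[1],1]
    o=R@T[:3,3]+s["eef_pos"]; d=R@T[:3,:3]@d
    return o+d*(z-o[2])/d[2]
E
python3 - <<'E'
from h import *
s=arm.get_state()
print(wray((278.7,203.2),.087,s), wray((282,86),.080,s), wray((284,-1),.074,s),wray((278,195),.062,s))
print(sh([.4774,.0023,0,.2225],[[0,.075,.09],[-.004,-.022,.08]]))
E
python3 -m handwheel '[[[0,0,0,0.03,0],[0,0,0,0.06,0],[0,0,0,0.085,0],[0,0,0,0.095,0],[0,0,0,0.095,0]]]' 10
```

```text
[0.45928712 0.07624986 0.087     ] [ 0.47772133 -0.01597574  0.08      ] [ 0.4903593 -0.0775405  0.074    ] [0.46008624 0.0751106  0.062     ]
[[ 0.46084985  0.07545116  0.09      ]
 [ 0.47835332 -0.02004035  0.08      ]]
t: 2.25
eef_pos: [0.459, 0.0761, 0.103]
ee_rot: [-3.139, -0.005, -2.917]
force: [0.0, -0.1, 0.5]
width: 0.001
```

```bash
python3 -m handwheel '[[[0,0,0,0.003,0],[0,0,0,0.005,0],[0,0,0,0.006,0],[0,0,0,0.006,0],[0,0,0,0.006,0]]]' 10
```

```text
t: 2.67
eef_pos: [0.4594, 0.0764, 0.0977]
ee_rot: [-3.14, -0.004, -2.916]
force: [0.5, 1.1, 0.0]
width: 0.0004
```

```bash
python3 -m handwheel '[[[0,0,0,0.001,0],[0,0,0,0.002,0],[0,0,0,0.003,0],[0,0,0,0.003,0],[0,0,0,0.003,0]]]' 10
```

```text
t: 3.08
eef_pos: [0.4598, 0.0765, 0.095]
ee_rot: [-3.14, -0.003, -2.916]
force: [-0.1, 0.7, 4.8]
width: 0.0004
```

```bash
python3 -m handwheel '[[[0,0,0,0.0015,0],[0,0,0,0.003,0],[0,0,0,0.0045,0],[0,0,0,0.006,0],[0,0,0,0.0065,0],[0,0,0,0.0065,0]]]' 10
```

```text
t: 3.58
eef_pos: [0.4599, 0.0765, 0.0886]
ee_rot: [-3.14, -0.003, -2.916]
force: [-1.5, -0.2, 6.0]
width: 0.0005
```

```bash
python3 -m handwheel '[[[0,0,0,-0.005,0],[0,0,0,-0.02,0],[0,0,0,-0.04,0],[0,0,0,-0.06,0],[0,0,0,-0.06,0],[0,0,0,-0.06,0]]]' 10
python3 - <<'E'
from h import *
from station import grab_frame
import cv2
s=arm.get_state();print(s["eef_pos"],s["force"])
w=grab_frame("wrist");a=grab_frame("side")[180:280,180:320]
cv2.imwrite("pics/e_side.png",cv2.resize(a,None,fx=4,fy=4,interpolation=cv2.INTER_CUBIC))
cv2.imwrite("pics/e_w.png",w)
E
```

```text
t: 4.08
eef_pos: [0.4604, 0.0769, 0.1495]
ee_rot: [-3.141, -0.001, -2.916]
force: [-0.1, 0.4, -0.3]
width: 0.0006
[0.46043505 0.07694996 0.1495172 ] [-0.05131472  0.44432213 -0.30752501]
```

View pics/e_side.png

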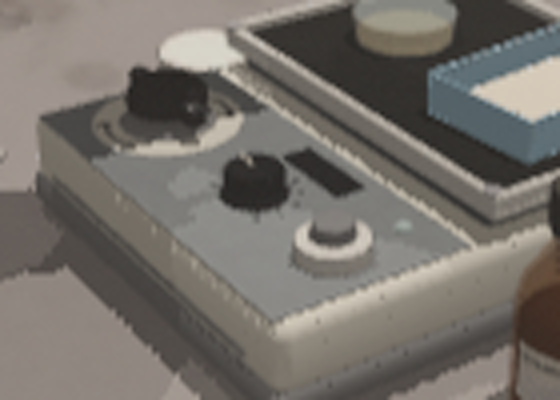

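View pics/e_w.png

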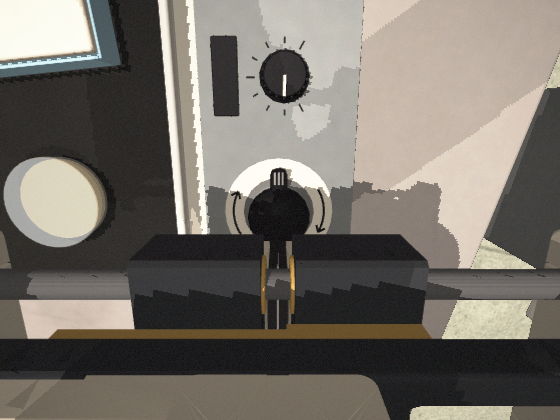

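```bash
python3 -m handwheel '[[[0,0.015,0.013,0,0],[0,0.03,0.026,0,0],[0,0.038,0.033,0,0],[0,0.038,0.033,0.02,0],[0,0.038,0.033,0.045,0],[0,0.038,0.033,0.065,0],[0,0.038,0.033,0.074,0],[0,0.038,0.033,0.074,0],[0,0.038,0.033,0.074,0]]]' 10
python3 - <<'E'
from h import *
from station import grab_frame
import cv2
s=arm.get_state();d=s["eef_pos"]-[.460,.0755,0];c,q=np.cos(.2225),np.sin(.2225);print(s["eef_pos"],s["force"],c*d[0]+q*d[1],-q*d[0]+c*d[1])
w=grab_frame("wrist");a=grab_frame("side")[130:260,160:320]
cv2.imwrite("pics/f_side.png",cv2.resize(a,None,fx=4.5,fy=4.5,interpolation=cv2.INTER_CUBIC))
cv2.imwrite("pics/f_w.png",cv2.resize(w[130:345,150:450],None,fx=2,fy=2))
E
```

```text
t: 4.93
eef_pos: [0.4142, 0.0994, 0.0734]
ee_rot: [-3.139, -0.006, -2.916]
force: [-0.3, -0.5, 0.2]
width: 0.0004
[0.41423514 0.09939802 0.07340843] [-0.30603595 -0.46946751  0.17528346] -0.03936315665798158 0.03340778189301067
```

View pics/f_side.png

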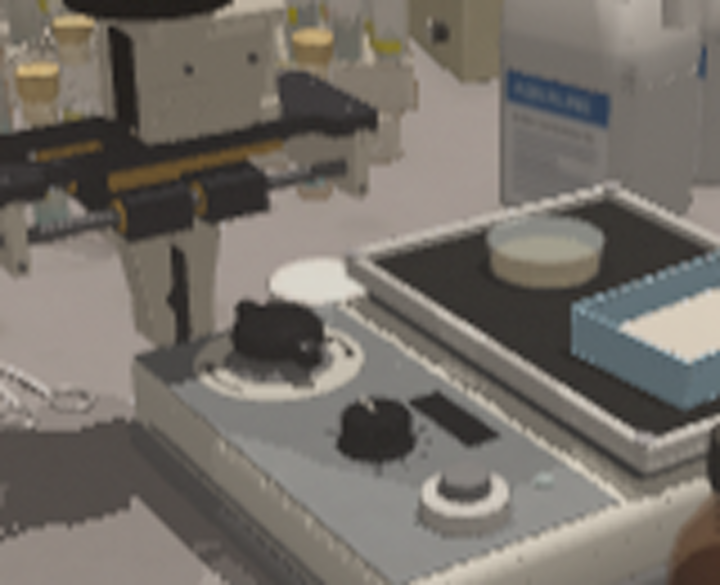

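View pics/f_w.png

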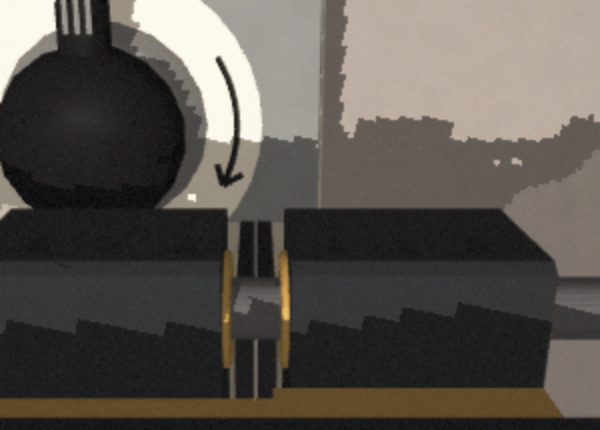

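```bash
python3 -m handwheel '[[[0,-0.005,0,-0.001,0],[0,-0.01,0,-0.001,0],[0,-0.015,0,-0.001,0],[0,-0.018,0,-0.001,0],[0,-0.02,0,-0.001,0],[0,-0.02,0,-0.001,0]]]' 10
python3 -m handwheel '[[[0,-0.002,0,-0.001,0],[0,-0.004,0,-0.001,0],[0,-0.005,0,-0.001,0],[0,-0.005,0,-0.001,0]]]' 10
```

```text
t: 5.53
eef_pos: [0.435, 0.1046, 0.0754]
ee_rot: [-3.14, -0.004, -2.917]
force: [-0.5, 0.3, 0.2]
width: 0.0007
t: 5.87
eef_pos: [0.4396, 0.1056, 0.0761]
ee_rot: [-3.14, -0.005, -2.917]
force: [-1.4, 0.5, -1.6]
width: 0.0002
```

```bash
python3 -m handwheel '[[[0,-0.002,0,0,0],[0,-0.004,0,0,0],[0,-0.006,0,0,0],[0,-0.007,0,0,0],[0,-0.007,0,0,0]]]' 10
python3 - <<'E'
from h import *
from station import grab_frame
import cv2
s=arm.get_state();d=s["eef_pos"]-[.460,.0755,0];c,q=np.cos(.2225),np.sin(.2225);print(s["eef_pos"],s["force"],c*d[0]+q*d[1],-q*d[0]+c*d[1])
w=grab_frame("wrist");a=grab_frame("side")[150:250,180:300]
cv2.imwrite("pics/g_side.png",cv2.resize(a,None,fx=5,fy=5,interpolation=cv2.INTER_CUBIC))
cv2.imwrite("pics/g_w.png",cv2.resize(w[130:345,150:450],None,fx=2,fy=2))
E
```

```text
t: 6.28
eef_pos: [0.4469, 0.1076, 0.0763]
ee_rot: [-3.14, -0.004, -2.917]
force: [-3.0, 2.2, 3.2]
width: 0.0004
[0.44693775 0.10755085 0.07629515] [-3.04989504  2.24317939  3.17268391] -0.005667626215277832 0.03414319003819494
```

View pics/g_side.png

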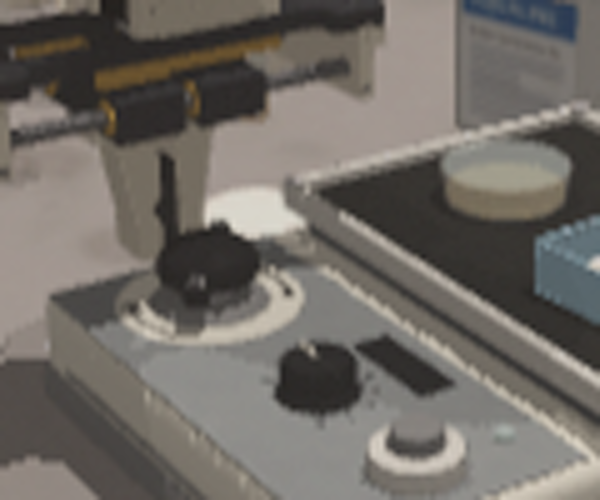

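View pics/g_w.png

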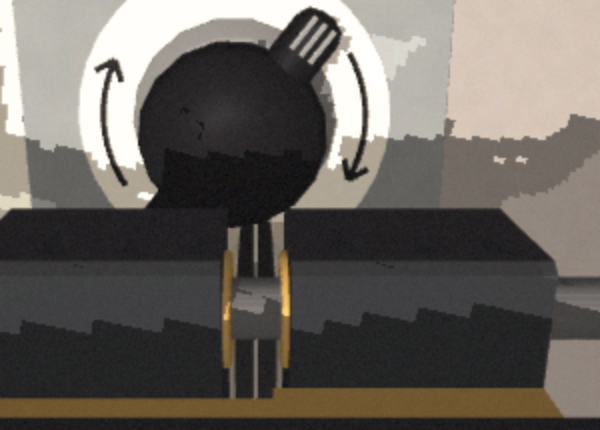

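```bash
python3 -m handwheel '[[[0,0.005,0,0,0],[0,0.01,0,0,0],[0,0.02,0,0,0],[0,0.03,0,0,0],[0,0.036,0,-0.01,0],[0,0.036,0,-0.04,0],[0,0.036,0,-0.075,0],[0,0.036,0,-0.075,0],[0,0.036,0,-0.075,0]]]' 10
python3 - <<'E'
from h import *
from station import grab_frame
import cv2
s=arm.get_state();print(s["eef_pos"],s["force"])
w=grab_frame("wrist");a=grab_frame("side")[180:280,180:320]
cv2.imwrite("pics/h_side.png",cv2.resize(a,None,fx=4,fy=4,interpolation=cv2.INTER_CUBIC))
cv2.imwrite("pics/h_w.png",w)
E
```

```text
t: 7.13
eef_pos: [0.412, 0.0998, 0.1531]
ee_rot: [3.141, 0.0, -2.917]
force: [-0.2, -0.6, -1.0]
width: 0.0005
[0.41201742 0.09984824 0.15312121] [-0.18010748 -0.57155263 -0.99104111]
```

View pics/h_side.png

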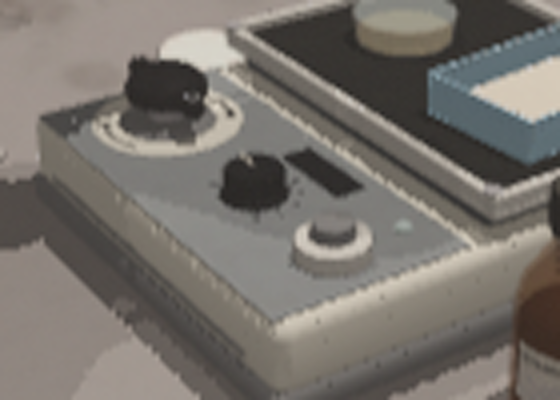

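View pics/h_w.png

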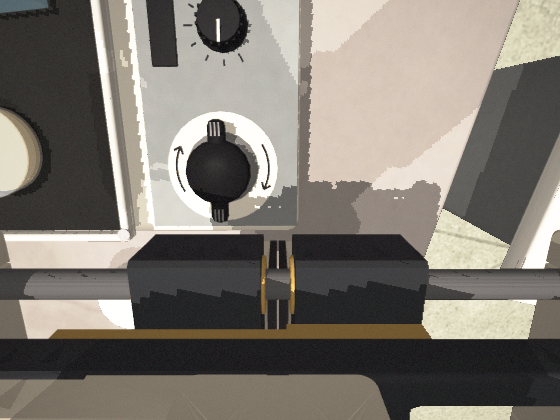

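```bash
python3 - <<'E'
from h import *
shift([.4935,-.088,.15])
E
```

```text
shift mm [ -38.9 -200.8    1.1]
```

```bash
python3 -m handwheel '[[[0,-0.005,-0.025,0,0],[0,-0.01,-0.055,0,0],[0,-0.016,-0.085,0,0],[0,-0.022,-0.115,0,0],[0,-0.029,-0.15,0,0],[0,-0.035,-0.18,0,0],[0,-0.039,-0.197,0,0],[0,-0.039,-0.201,0,0],[0,-0.039,-0.201,0,0],[0,-0.039,-0.201,0,0]]]' 10
python3 - <<'E'
from h import *
from station import grab_frame
import cv2
s=arm.get_state();print(s["eef_pos"],s["ee_rot"],s["force"])
w=grab_frame("wrist")
cv2.imwrite("pics/i_w.png",cv2.resize(w[130:300,180:380],None,fx=4,fy=4,interpolation=cv2.INTER_CUBIC)[:600])
E
```

```text
t: 8.07
eef_pos: [0.4925, -0.0883, 0.15]
ee_rot: [-3.14, -0.007, -2.918]
force: [0.1, -0.7, -0.6]
width: 0.0
[ 0.49245188 -0.08825714  0.14996396] [-3.14047052 -0.00659245 -2.91804487] [ 0.0589787  -0.6800153  -0.60121271]
```

View pics/i_w.png

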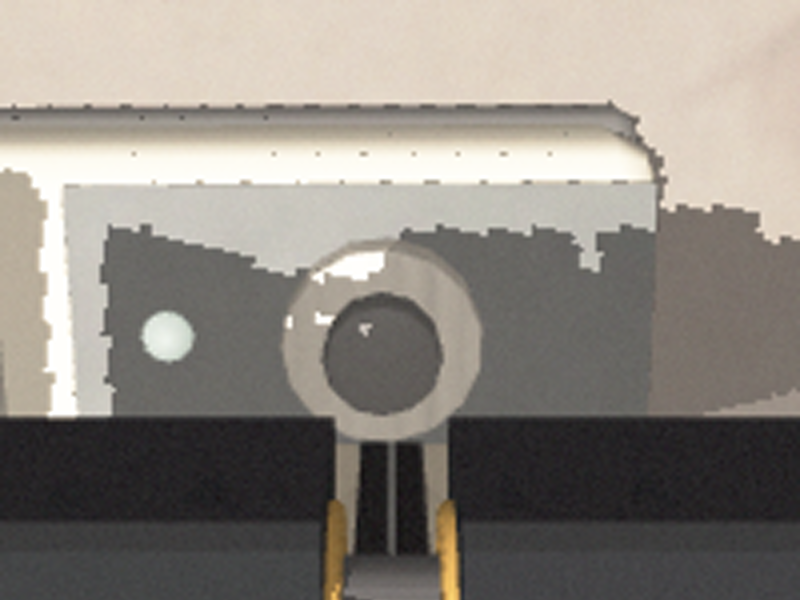

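```bash
python3 - <<'E'
from h import *
s=arm.get_state();p=wray((275.4,218.2),.083,s);print(p);shift([p[0],p[1],.088])
E
```

```text
[ 0.49331496 -0.08797074  0.083     ]
shift mm [-1.  -0.2 62.3]
```

```bash
python3 -m handwheel '[[[0,-0.001,0,0.02,0],[0,-0.001,0,0.04,0],[0,-0.001,0,0.052,0],[0,-0.001,0,0.058,0],[0,-0.001,0,0.059,0],[0,-0.001,0,0.059,0]]]' 10
```

```text
t: 8.62
eef_pos: [0.4933, -0.0871, 0.0915]
ee_rot: [-3.14, -0.006, -2.916]
force: [0.7, -0.3, 0.5]
width: 0.0001
```

```bash
python3 -m handwheel '[[[0,0,0,0.004,0],[0,0,0,0.007,0],[0,0,0,0.009,0],[0,0,0,0.011,0],[0,0,0,0.012,0],[0,0,0,0.012,0]]]' 10
python3 -m handwheel '[[[0,0,0,0.001,0],[0,0,0,0.002,0],[0,0,0,0.002,0],[0,0,0,0.002,0]]]' 10
```

```text
t: 9.12
eef_pos: [0.4935, -0.087, 0.0797]
ee_rot: [-3.14, -0.005, -2.916]
force: [-0.5, 3.1, 4.1]
width: 0.0005
t: 9.45
eef_pos: [0.4936, -0.087, 0.0782]
ee_rot: [-3.14, -0.005, -2.916]
force: [-3.1, 2.7, 8.5]
width: 0.0007
```

```bash
python3 -m handwheel '[[[0,0,0,-0.005,0],[0,0,0,-0.02,0],[0,0,0,-0.05,0],[0,0,0,-0.085,0],[0,0,0,-0.12,0],[0,0,0,-0.12,0],[0,0,0,-0.12,0],[0,0,0,-0.12,0],[0,0,0,-0.12,0],[0,0,0,-0.12,0]]]' 10
python3 - <<'E'
from h import *
from station import grab_frame
import cv2
s=arm.get_state();print(s["eef_pos"],s["force"])
a=grab_frame("side")[180:300,180:350]
cv2.imwrite("pics/j_side.png",cv2.resize(a,None,fx=4.5,fy=4.5,interpolation=cv2.INTER_CUBIC))
cv2.imwrite("pics/j_w.png",grab_frame("wrist"))
E
```

```text
t: 10.28
eef_pos: [0.4934, -0.0869, 0.1971]
ee_rot: [-3.14, -0.007, -2.916]
force: [1.3, 0.4, 0.1]
width: 0.0003
[ 0.49339555 -0.08690638  0.19706973] [1.26127913 0.40870508 0.14911243]
```

View pics/j_side.png

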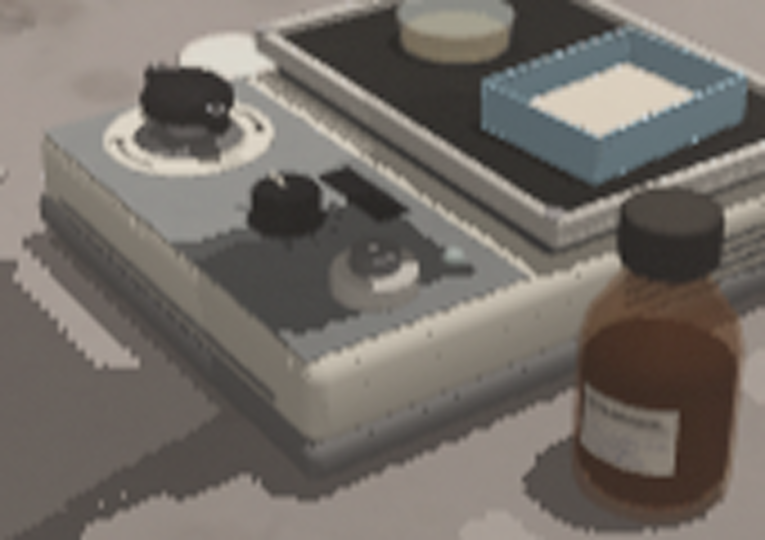

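View pics/j_w.png

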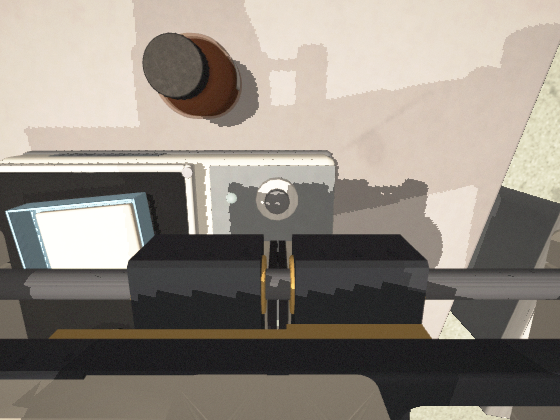

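```bash
python3 - <<'E'
from station import arm
print(arm.job_done())
E
```

```text
the job is handed in; nothing more can be done
None
```

I did the stop check in the order asked and handed the job in at about 10.4 s; no verdict was reported.

1. **Stop button pressed:** I pushed the dome down about 7 mm with the shut fingertips, to 6 N. After I lifted off, it stayed down in the side picture.
2. **Stop button released:** I pushed the left wing clockwise from the front with the outside of a finger, to roughly 0.7 rad. The button came out and the head turned back. The later pictures show it at its starting height with the bar at rest.
3. **Start key:** I pressed it about 5 mm to its end stop, at 8.5 N, then let go. In the last side picture its top is within a pixel of where it started.

In the last pictures the speed mark, dish, tray, tin and bottle look unmoved. I judged these by eye and did not measure them. The arm ended at a height of 0.197 m, clear of everything. The wrist force read 1.3 N in x at the end. I put that down to sensor drift or settling, since nothing is near the tool. No check failed or disagreed.

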